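# Hinge the swing tray onto its fork bracket and press the pin home

## Task

Put the swing-out tray back on its hinge: slide the tray's lug into the fork of the bracket until the holes line up, and only then press the headed pin down through fork and lug until its head sits fully home on the fork. Press the pin gently (never harder than about 40 N), leave the tray lying flat on the shelf, and do not disturb the other things on the shelf.

Things in the scene. Friction and masses are not known exactly. Their poses are not given: they have to be found in the camera images.
- bracket: Fixed aluminium fork bracket, 66 x 60 mm, 57 mm high. Origin on the vertical axis of its holes, at shelf level; the lug goes in along +x (mouth faces -x), z up. Lower tine z 0 to 18 mm, upper tine z 43 to 57 mm, both from x = -37 mm; between them a channel 40 mm wide (y) with a stop wall at x = +19.5 mm. Low screw feet reach y = +-53 mm.
- bracket_hole (a point): Centre of the hole at the top face of the bracket's upper tine, 57 mm above the shelf, on the bracket's origin axis. In front of the tines two flared upright guides, 55 mm high, widen the mouth to about 74 mm at the bracket's x = -61 mm.
- pin: Steel pin, shank 14 mm wide, 55 mm long, nose tapering over 12 mm to a 5 mm tip; head 30 mm wide, 10 mm thick. Stands in the bracket's upper hole in a friction bush (about 6 N to move), slides only up and down. Origin: underside of the head, 100 to 108 mm above the shelf at the start, 57 mm when seated. Top of the head is 10 mm above it.
- tray: Loose swing tray, about 0.4 kg, 213 mm long. Origin on the vertical axis of its lug hole, at shelf level; +x from tray to lug end, z up. Steel lug 36 x 36 mm, z 21 to 39 mm, end at x = +18 mm. A bar 26 mm wide, z 21 to 39 mm, runs back to an open wooden tray, x = -125 to -195 mm, 100 mm wide, 24 mm high, 6 mm walls.
- lug_hole (a point): Centre of the 18 mm lug hole at the lug's top face, 39 mm above the shelf. When the lug's end meets the bracket's stop wall, the holes line up within 1.5 mm.
- tray_grip (a point): Centre of the top of the grip block on the tray's bar: 34 mm long (tray x), 26 mm wide (tray y), from the shelf up to 55 mm, centred 95 mm behind the lug hole (tray x = -95 mm).
- jar: Bystander: white plastic jar with twist cap, 64 mm in diameter, 75 mm high, beside the bracket. Origin at the centre of its underside.
- cube: Bystander: clear acrylic cube, 60 mm, on the bracket's other side. Origin at the centre of its underside.
- key: Bystander: steel key with green silicone cover, 78 mm long, 12 mm high, behind the bracket. Origin near its middle, underside.
- brush: Bystander: wooden hairbrush lying bristles down, 195 mm long, 33 mm high, to the left. Origin near its middle, underside.
- remote: Bystander: black remote, 160 x 45 x 20 mm, to the right. Origin at the centre of its underside.

How it is judged:
On the way, in this order (a step that is already met when the one before it is completed fails the run):
1. the lug is in the fork with its hole under the pin (within 6 mm), the pin still up (horizontal distance between lug_hole and bracket_hole below 0.006 m and z of lug_hole in the frame of bracket below 0.044 m and height (world z) of pin above 0.09 m), for 0.2 s.
2. the pin is pressed through until its head is seated (within about 2 mm), the lug on it (height (world z) of pin below 0.0592 m and horizontal distance between lug_hole and bracket_hole below 0.006 m), for 0.2 s.
At the end, for the whole second after the job is handed in: The pin's head is seated on the upper tine (origin below 59.2 mm, home being 57 mm), the lug hole is within 6 mm of the bracket's hole axis, and the tray lies flat (within 0.06 rad) and at rest (all of step 2 and linear speed of tray below 0.02 m/s and angle between tray's own z axis and vertical below 0.06 rad); the robot touches nothing.
It fails at once if the robot presses on the pin with more than 40 N (contact force between any of the arm, the fingers and pin above 40 N).
It fails at once if a bystander (jar, cube, key, brush, remote) is moved by more than 30 mm (distance of any of jar, cube, key, brush, remote from where it was at the start of the episode above 0.03 m).
It also fails if it takes over 58 s, if anything falls off the work surface, if the arm or the gripper's body presses on something with over 40 N, if the wrist force passes 120 N, or if a joint passes its speed limit or range.

## Robot

A 6-joint arm with a two-finger parallel gripper is mounted at the origin on the work surface. World frame = base frame: x ahead of the robot, y to its left, z up, the work surface at z = 0. Lengths are in m, angles in rad, forces in N, time in s.
With the tool pointing down it reaches from about 0.4 to 0.925 m from the base axis. Payload 12.5 kg.
Tool frame: the origin (TCP) lies at the very end of the fingers, on their centre line; the grasp point (between the pads) lies behind it (manip.grip_depth is the z of the grasp point in the tool frame, in m); z points along the fingers, y is the line along which they close (so a half turn about z gives the same grasp; the last joint's range is limited). The gripper opens to 95 mm and grips with 3 to 60 N. Pads are 20 mm wide; open, the fingers measure 119 mm over their backs; the gripper's body (75 mm by 180 mm) begins 59 mm behind the grasp point.
Start: joints at [1.007, 0.491, 1.559, -0, 1.092, -0.106], TCP at [0.276, 0.561, 0.215] pointing down, gripper open.
Joint ranges: [-3.1, 3.1], [-0.84, 2.19], [0.05, 2.79], [-1.13, 4.28], [0.06, 2.93], [-2.69, 2.69]. Speed limits (rad/s): [2.22, 2.22, 2.79, 3.14, 3.14, 3.14].

## Interface

Orientations are given as a 3x3 rotation matrix whose columns are the frame's x, y, z axes.
In Python, from workcell import manip, grip, optics, order, nets gives the robot as it stands. Calls block until the motion is done:
- manip.reach(position, orientation): joint-space move of the TCP to a pose.
- manip.line_to(position, speed=0.15, rotation=None): straight line of the TCP; rotation=None keeps the orientation; speed is the mean speed in m/s.
- manip.goto_joints(angles): joint-space move.
- grip(opening, newtons=None): finger opening in m; newtons is the grip in N (None keeps the last); returns when the fingers have stopped.
- manip.hold(seconds).
- manip.solve_ik(position, orientation): joint angles nearest the present ones, or None.
- manip.get_obs(): the state.
- optics.camera(name): name is "scene" or "top"; returns the picture (480x640x3 uint8, red, green, blue); there is no depth.
- optics.camera_params(name): a dict with "mtx" (3x3 intrinsics, pixels), "R" (3x3) and "t" (3): a world point X has camera coordinates R X + t. Camera axes: x right, y down, z forward; pixel columns grow to the right and rows downward; lengths in m; the calibration is good to about 2 mm. A picture is of the moment at which its call begins. camera_params takes no time and is no camera call.
A pose or a line that the arm cannot do raises manip.PlanningError and nothing moves.
- order.job_done(): hands the job in; it is judged then, once.
Trained networks look in the newest picture that a camera, given by its name, has taken for a name from the list of things; names that differ only in an ending like _2 or _b are one class to them, and where a whole thing is asked for, a point or a joint stands for the part that bears it (a point fixed in the world has none). Each returns a list of dicts, best first, with "confidence" (0 to 1); they miss things now and then, are a little off and sometimes report something else, mostly with a low value. They report only what shows in the picture. A call takes as long as a camera call.
- nets.search_frame(name, camera): "at" ([row, column] in pixels, amid what is visible of it).
- nets.silhouettes(name, camera): "pixels" (480x640 bool, what is visible of it) and "at" ([row, column] in pixels, amid what is visible of it).
The state is a dict: "time": time; "joint_pos": joint angles; "qvel": joint speeds; "effort": joint torques, N m; "position": TCP position; "tcp_rot": TCP orientation; "wrist_force": force on the tool from outside, world axes, zero at the start; "ft_torque": the same for the moment, N m; "grip_width": finger opening in m; "gripper_force": force on a finger pad.
Only numpy, scipy, OpenCV 4.12 (cv2) and the standard library are available. Lean on these libraries where they do the work, as an engineer would, in place of code of your own. Each camera call takes 0.05 s, during which the arm holds its last target. There are 200 camera calls.

## Working session

There is one attempt and no reset: what is moved stays moved. The work goes in short steps, each a Python script; the robot and the scene stay as the last script left them, time stands still between calls to the robot, and variables do not carry over. Pictures are saved under pics/ and viewed, at most 10 in all, crops included, and the job is handed in when it is done.

```bash
mkdir -p pics; ls
python3 - <<'E'
from workcell import manip, grip, optics, order, nets
import cv2, numpy as np
for c in ("top","scene"):
    im=optics.camera(c); cv2.imwrite(f"pics/{c}0.png",im[:,:,::-1])
    p=optics.camera_params(c); print(c,np.round(p["mtx"],1).tolist(),np.round(p["R"],3).tolist(),np.round(p["t"],3).tolist())
    for n in ("bracket","pin","tray","tray_grip","lug_hole","bracket_hole","jar","cube","key"):
        print(n,[(np.round(d["at"],1).tolist(),round(d["confidence"],2)) for d in nets.search_frame(n,c)[:2]])
o=manip.get_obs();print(manip.grip_depth,o["time"],o["tcp_rot"])
E
```

```text
pics
top [[447.3, 0.0, 319.8], [0.0, 447.3, 235.0], [0.0, 0.0, 1.0]] [[0.025, -0.999, -0.022], [-0.997, -0.024, -0.067], [0.066, 0.024, -0.998]] [0.006, 0.628, 1.125]
bracket [([219.8, 330.2], 0.87)]
pin [([216.8, 333.9], 0.41)]
tray [([323.8, 344.2], 0.58)]
tray_grip [([324.7, 348.8], 0.91)]
lug_hole [([322.7, 346.2], 0.73), ([230.6, 394.4], 0.38)]
bracket_hole [([218.5, 332.3], 0.75), ([206.7, 263.9], 0.3)]
jar [([205.1, 262.5], 0.79)]
cube [([231.2, 395.6], 0.9), ([209.6, 262.5], 0.23)]
key [([172.8, 336.2], 0.6)]
scene [[501.4, 0.0, 317.1], [0.0, 501.4, 240.3], [0.0, 0.0, 1.0]] [[0.14, 0.99, -0.016], [0.812, -0.123, -0.571], [-0.567, 0.067, -0.821]] [-0.109, -0.452, 1.631]
bracket [([271.1, 303.7], 0.88), ([265.8, 381.0], 0.54)]
pin [([253.9, 305.0], 0.57)]
tray [([197.2, 278.5], 0.93), ([269.0, 242.4], 0.21)]
tray_grip [([192.0, 285.3], 0.61)]
lug_hole [([196.5, 284.9], 0.87)]
bracket_hole [([272.4, 301.8], 0.91)]
jar [([268.7, 377.6], 0.63)]
cube [([268.5, 240.3], 0.75)]
key [([272.2, 304.2], 0.66), ([320.4, 312.9], 0.63)]
-0.0188 1.0 [[-8.97056008e-01  4.41916868e-01  2.18374850e-05]
 [ 4.41916868e-01  8.97056006e-01  6.36846860e-05]
 [ 8.55388988e-06  6.67790831e-05 -9.99999998e-01]]
```

Run:
```python
import cv2
a=cv2.imread("pics/top0.png")[150:420,240:480]; cv2.imwrite("pics/topc.png",cv2.resize(a,None,fx=2.2,fy=2.2,interpolation=cv2.INTER_CUBIC))
a=cv2.imread("pics/scene0.png")[120:350,180:440]; cv2.imwrite("pics/scenec.png",cv2.resize(a,None,fx=2.5,fy=2.5,interpolation=cv2.INTER_CUBIC))
```

```text
(no output)
```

View pics/topc.png

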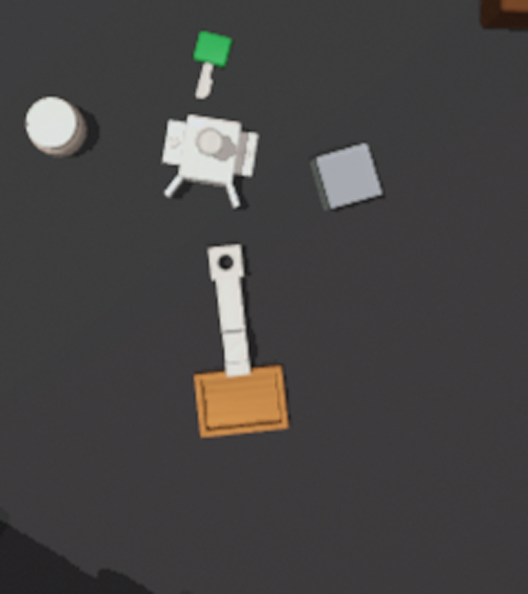

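View pics/scenec.png

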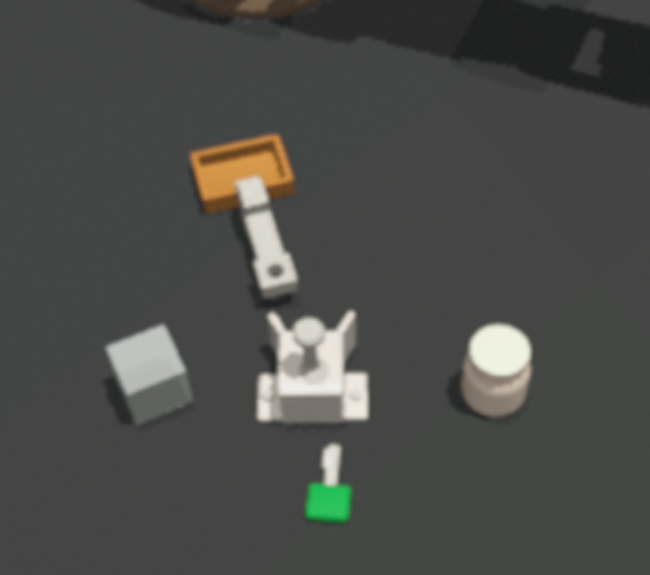

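The top view shows the tray's lug hole near col 343, row 269, pointing at the bracket, whose pin head is near col 335, row 214. The grip block is at about (347, 310). The scene view agrees. I'll fit planar poses from both views and overlay the models to check them.

```bash
cat > h.py <<'E'
import numpy as np, cv2, json
from scipy.optimize import least_squares
from workcell import manip, grip, optics, order, nets
P={c:optics.camera_params(c) for c in("top","scene")}
def proj(c,X):
    p=P[c]; q=(np.asarray(X)@np.array(p["R"]).T+np.array(p["t"]))@np.array(p["mtx"]).T
    return q[:,:2]/q[:,2:]
def world(pose,X):
    x,y,a=pose; X=np.asarray(X,float); c,s=np.cos(a),np.sin(a)
    return np.c_[x+c*X[:,0]-s*X[:,1],y+s*X[:,0]+c*X[:,1],X[:,2]]
def fit(obs,x0):  # obs: list (cam,[X],(col,row))
    f=lambda q:np.concatenate([(proj(c,world(q,[X]))[0]-uv) for c,X,uv in obs])
    return least_squares(f,x0,loss="soft_l1")
def rect(x0,x1,w,z): return [[x0,-w/2,z],[x1,-w/2,z],[x1,w/2,z],[x0,w/2,z]]
def circ(r,z): t=np.linspace(0,2*np.pi,24); return np.c_[r*np.cos(t),r*np.sin(t),0*t+z]
BR=[rect(-.037,.029,.06,.057)]
TR=[rect(-.018,.018,.036,.039),circ(.009,.039),rect(-.112,-.078,.026,.055),rect(-.195,-.125,.1,.024)]
def overlay(name,ims,br,tr,pinz,boxes,S=5):
    out=[]
    for c,(r0,r1,c0,c1) in boxes:
        im=cv2.resize(ims[c][r0:r1,c0:c1,::-1],None,fx=S,fy=S,interpolation=cv2.INTER_CUBIC)
        for pose,M,col in((br,BR+[circ(.015,pinz+.01)],(0,0,255)),(tr,TR,(0,200,0))):
            for m in M:
                uv=(proj(c,world(pose,m))+.5-[c0,r0])*S
                cv2.polylines(im,[np.round(uv).astype(int)],True,col,1)
        out.append(im)
    h=max(i.shape[0] for i in out)
    cv2.imwrite(name,np.hstack([cv2.copyMakeBorder(i,0,h-i.shape[0],0,0,0) for i in out]))
E
cat > m.py <<'E'
from h import *
t=lambda u,v:(240+u/2.2,150+v/2.2); s=lambda u,v:(180+u/2.5,120+v/2.5)
ob=[]
tr=fit([("top",[0,0,.039],t(226,262)),("top",[-.095,0,.055],t(235,354)),("scene",[0,0,.039],s(275,271)),
 ("top",[-.195,.05,.024],t(202,437)),("top",[-.195,-.05,.024],t(288,428)),("top",[-.125,-.05,.024],t(282,366)),("top",[-.125,.05,.024],t(194,376)),
 ("scene",[-.195,.05,.024],s(279,136)),("scene",[-.195,-.05,.024],s(190,154))],[.5,0,0])
br=least_squares(lambda q:np.concatenate([proj(c,world(q[:3],[[X[0],X[1],X[2] if X[2] else q[3]+.01]]))[0]-uv for c,X,uv in [
 ("top",[.029,.03,.057],t(189,115)),("top",[.029,-.03,.057],t(243,123)),("top",[-.037,-.03,.057],t(235,186)),("top",[-.037,.03,.057],t(180,180)),
 ("scene",[.029,-.03,.057],s(281,386)),("scene",[.029,.03,.057],s(343,386)),("top",[0,0,0],t(210,141)),("scene",[0,0,0],s(309,329))]]),[.6,0,0,.104])
print(tr.x,np.round(tr.fun,1),br.x,np.round(br.fun,1))
json.dump([tr.x.tolist(),br.x.tolist()],open("poses.json","w"))
ims={"top":cv2.imread("pics/top0.png")[:,:,::-1],"scene":cv2.imread("pics/scene0.png")[:,:,::-1]}
overlay("pics/ov.png",ims,br.x[:3],tr.x,br.x[3],[("top",(195,355,305,385)),("scene",(165,295,250,330))],S=3.7)
E
sed -i 's/np.hstack/cv2.resize(np.hstack/;s/for i in out\]))$/for i in out]),None,fx=1,fy=1))/' h.py
python3 m.py
```

```text
[ 0.54105206 -0.03748838  0.13418212] [-0.3  0.3  0.1 -2.9 -0.5  0.2 -0.7  0.3 -0.1  0.1 -0.6  0.3 -0.1  0.
 -1.2 -0.1 -0.3  0.2] [ 0.66937341 -0.01668821 -0.09306604  0.10887667] [-1.1  2.4 -1.7  1.5 -1.1 -0.9 -0.2 -0.9 -1.3  2.4 -0.7  1.2  0.3  0.7
 -1.2 -0. ]
```

View pics/ov.png

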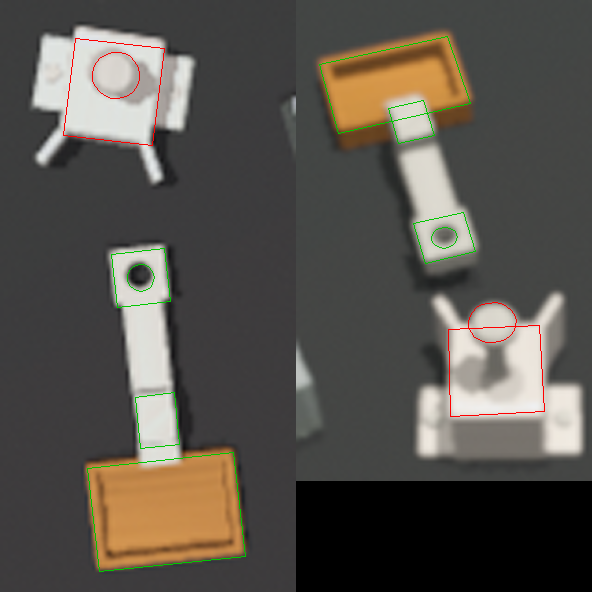

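The tray fit is good. The bracket overlay is off in the top view, because my front-edge clicks caught the lower part of the front face. I'll zoom in on the bracket.

Run:
```python
import cv2,numpy as np
f=lambda n,r,c:cv2.resize(cv2.imread(n)[r:r+55,c:c+50],None,fx=8,fy=8,interpolation=cv2.INTER_CUBIC)
im=np.hstack([f("pics/top0.png",195,310),f("pics/scene0.png",240,278)])
im=(255*np.clip((im/255.-.3)/.7,0,1)**1.6).astype(np.uint8); cv2.imwrite("pics/z.png",im)
```

```text
(no output)
```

View pics/z.png

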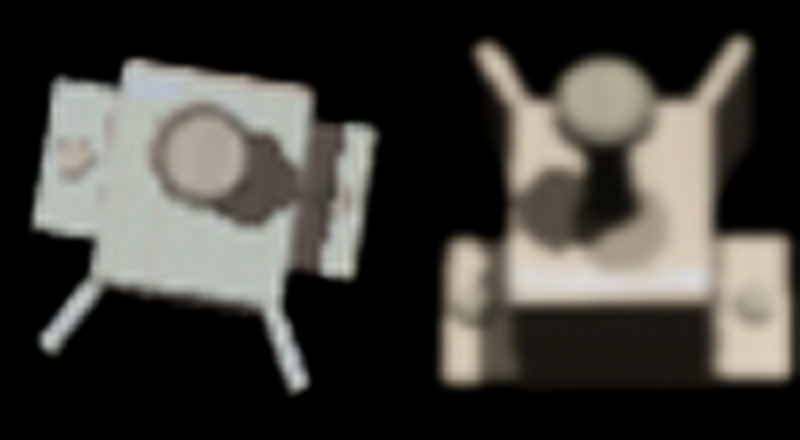

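```bash
cat > m2.py <<'E'
from h import *
tr,_=json.load(open("poses.json"))
t=lambda u,v:(310+(u+.5)/8-.5,195+(v+.5)/8-.5); s=lambda u,v:(278+(u-400+.5)/8-.5,240+(v+.5)/8-.5)
b=.029
O=[("top",[b,.03,.057],t(124,60)),("top",[b,-.03,.057],t(312,89)),("top",[-.037,-.03,.057],t(278,303)),("top",[-.037,.03,.057],t(97,279)),
 ("scene",[b,-.03,.057],s(508,303)),("scene",[b,.03,.057],s(712,298)),("scene",[-.037,-.03,.057],s(511,102)),("scene",[-.037,.03,.057],s(714,97)),("top",[0,0,0],t(202,152)),("scene",[0,0,0],s(604,97))]
for cams in (("top","scene"),("top",),("scene",)):
    br=least_squares(lambda q:np.concatenate([proj(c,world(q[:3],[[X[0],X[1],X[2] if X[2] else q[3]+.01]]))[0]-uv for c,X,uv in O if c in cams]),[.6,0,0,.104])
    print(br.x,np.round(br.fun,1))
    if len(cams)==2: B=br.x
json.dump([tr,B.tolist()],open("poses.json","w"))
d=np.array(tr[:2])-B[:2]; c,s_=np.cos(B[2]),np.sin(B[2]); print("lug in bracket",d@[c,s_],d@[-s_,c],tr[2]-B[2])
E
python3 m2.py
```

```text
[ 0.6718842  -0.01552619 -0.12420334  0.11175224] [-0.3  1.3  0.   1.1  0.4  0.5 -0.9 -0.   0.3 -0.1  0.2 -0.   0.3  1.7
 -0.5  1.8  0.4 -0.  -0.1  0. ]
[ 0.67371839 -0.01567494 -0.11762961  0.09428636] [-0.3  0.6  0.   0.3  0.6 -0.3 -0.7 -0.7  0.4  0. ]
[ 0.66960785 -0.01535923 -0.13094478  0.10838547] [ 0.2 -1.   0.  -0.8  0.4  0.8 -0.5  1.1 -0.1  0. ]
lug in bracket -0.1271035260750458 -0.03800105028635899 0.2583854615120005
```

```bash
cat >> h.py <<'E'
def Rt(a,flip): 
    s=-1 if flip else 1   # tool y along s*(thing y), z down
    y=s*np.array([-np.sin(a),np.cos(a),0]); z=np.array([0,0,-1.]); return np.c_[np.cross(y,z),y,z]
def F(): return np.round(manip.get_obs()["wrist_force"],1)
E
cat > g.py <<'E'
from h import *
tr,B=json.load(open("poses.json")); br=np.array([.6722,-.0155,-.122]); 
g=world(tr,[[-.095,0,0]])[0]
j0=manip.get_obs()["joint_pos"]
best=min((np.abs(np.array(q)-j0).max(),f) for f in(0,1) if (q:=manip.solve_ik(g+[0,0,.15],Rt(tr[2],f))) is not None)
f=best[1]; print(best,g)
grip(.07,20)
manip.reach(g+[0,0,.15],Rt(tr[2],f))
manip.line_to(g+[0,0,.018],.12)
print(F()); grip(0.0,25); o=manip.get_obs(); print(o["grip_width"],o["gripper_force"],F(),o["time"])
w=world(br,[[-.115-.095,0,.018]])[0]
manip.line_to(w,.08,rotation=Rt(br[2],f)); print(F(),manip.get_obs()["time"])
for c in("top","scene"):
    im=optics.camera(c); cv2.imwrite(f"pics/{c}1.png",im[:,:,::-1])
    print([(np.round(d["at"],1).tolist(),round(d["confidence"],2)) for n in("lug_hole",) for d in nets.search_frame(n,c)[:2]], proj(c,world(br,[[-.115,0,.039]])))
json.dump([f,br.tolist()],open("st.json","w"))
ims={c:cv2.imread(f"pics/{c}1.png")[:,:,::-1] for c in P}
overlay("pics/ov1.png",ims,br,list(world(br,[[-.115,0,0]])[0][:2])+[br[2]],.106,[("top",(195,355,305,385)),("scene",(165,295,250,330))],S=3.7)
E
python3 g.py
```

```text
(np.float64(1.2833214923250118), 1) [ 0.44690601 -0.05019746  0.        ]
[ 0.2  0.  -0.1]
0.02620268744727695 24.99875793233514 [ 0. -0.  1.] 5.9583
[0.4 1.6 0.9] 6.8917
[([269.5, 327.2], 0.76)] [[328.22919299 262.25854293]]
[([214.7, 305.8], 0.93), ([265.8, 382.2], 0.18)] [[304.17337157 232.2083954 ]]
```

View pics/ov1.png

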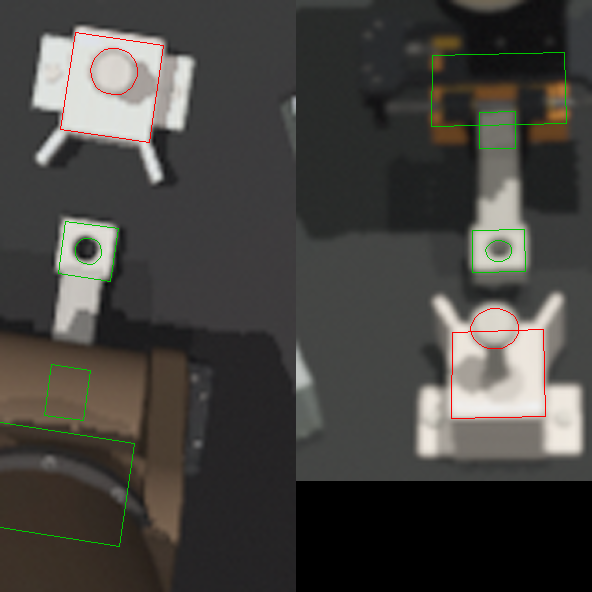

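The tray sits where predicted and is aligned with the fork. I'll insert it with force monitoring.

```bash
cat > ins.py <<'E'
from h import *
f,br=json.load(open("st.json"))
R=Rt(br[2],f)[:, :]; ex=np.array([np.cos(br[2]),np.sin(br[2])]); ey=np.array([-ex[1],ex[0]])
x=-.115
steps=[-.08,-.06,-.045,-.035,-.025,-.018]+list(np.arange(-.015,.012,.0015))
for x in steps:
    manip.line_to(world(br,[[x-.095,0,.018]])[0],.05 if x<-.016 else .02)
    w=manip.get_obs()["wrist_force"]; fx,fy=w[:2]@ex,w[:2]@ey
    print(round(x,4),np.round([fx,fy,w[2]],1),np.round(manip.get_obs()["ft_torque"],2))
    if abs(fx)>14 or abs(fy)>18: break
print(manip.get_obs()["time"])
im=optics.camera("scene"); im2=optics.camera("top")
o=manip.get_obs(); tr=list((o["position"][:2]+.095*ex))+[br[2]]
print(proj("scene",[[*tr[:2],.039]]))
overlay("pics/ov2.png",{"scene":im,"top":im2},br,tr,.106,[("top",(195,355,305,385)),("scene",(165,295,250,330))],S=3.7)
E
python3 ins.py
```

```text
-0.08 [-4.7 -1.1  6.1] [0.   1.04 0.02]
-0.06 [ 1.9 -0.9 -0.6] [-0.12 -0.28 -0.06]
-0.045 [ 1.3  0.8 -1. ] [-0.04 -0.31  0.01]
-0.035 [-0.3  0.2  1.8] [ 0.01  0.13 -0.02]
-0.025 [-0.1  0.5  0.9] [-0.02 -0.08 -0.03]
-0.018 [-2.1  1.   3. ] [-0.    0.43 -0.06]
-0.015 [-5.4 -0.   6.7] [ 0.04  1.11 -0.04]
-0.0135 [-6.4  0.2  7.1] [ 0.05  1.35 -0.02]
-0.012 [-6.4  0.6  8.4] [0.06 1.25 0.03]
-0.0105 [-5.9  0.   6.9] [0.08 1.31 0.01]
-0.009 [-6.9  0.1  6.8] [0.15 1.28 0.01]
-0.0075 [-6.2  0.7  7.8] [ 0.15  1.31 -0.02]
-0.006 [-6.2  0.5  7.6] [0.1  1.25 0.02]
-0.0045 [-5.9  0.3  7.1] [ 0.12  1.23 -0.04]
-0.003 [-6.6 -0.1  7.2] [0.08 1.29 0.02]
-0.0015 [-5.5  0.9  6.8] [ 0.12  1.21 -0.03]
-0.0 [-6.9 -0.2  7.4] [0.1  1.26 0.01]
0.0015 [-7.4 -0.   7.7] [ 0.15  1.37 -0.01]
0.003 [-14.    1.5  11.8] [ 0.18  2.13 -0.05]
0.0045 [-16.5   0.   13.2] [ 0.17  2.83 -0.05]
13.4833
[[304.35930706 270.96671562]]
```

View pics/ov2.png

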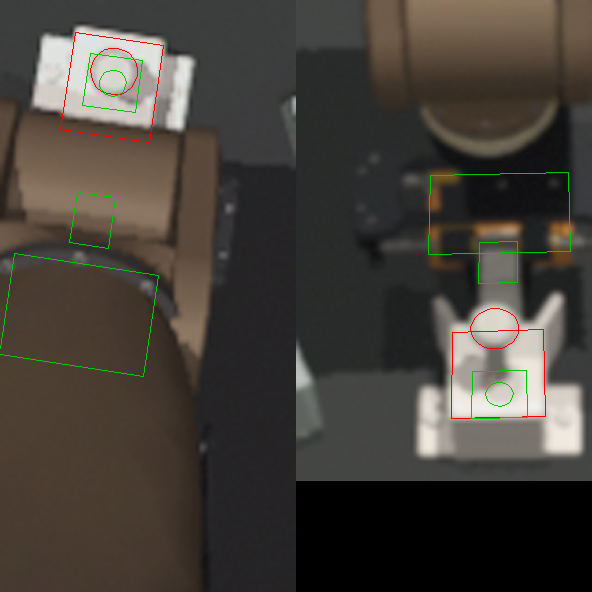

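The stop wall is met about where expected, so I'll ease off, release and check the lug.

```bash
cat > rel.py <<'E'
from h import *
f,br=json.load(open("st.json"))
manip.line_to(world(br,[[.003-.095,0,.018]])[0],.02); print(F())
grip(.06); p=manip.get_obs()["position"]; print(p,F())
manip.line_to([p[0],p[1],.16],.2)
a=world(br,[[.0015,0,.16]])[0]
grip(0.0,20); 
ims={}
# look with the arm moved aside (behind), toward base
q=world(br,[[-.23,0,.22]])[0]; manip.line_to(q,.25)
for c in("top","scene"):
    ims[c]=optics.camera(c); print([(n,np.round(d["at"],1).tolist(),round(d["confidence"],2)) for n in("tray_grip","tray") for d in nets.search_frame(n,c)[:1]])
o=manip.get_obs();print(o["time"],F())
overlay("pics/ov3.png",ims,br,list(world(br,[[.0025,0,0]])[0][:2])+[br[2]],.106,[("top",(195,355,305,385)),("scene",(165,295,250,330))],S=3.7)
E
python3 rel.py
```

```text
[-10.9   0.5   8.8]
[ 0.58089435 -0.00430233  0.01799594] [-0.1 -0.7  0.2]
[('tray_grip', [276.0, 327.8], 0.86), ('tray', [276.5, 326.6], 0.69)]
[('tray_grip', [222.0, 305.6], 0.59), ('tray', [223.7, 302.1], 0.58)]
17.5917 [ 0.5 -0.6 -0.2]
```

View pics/ov3.png

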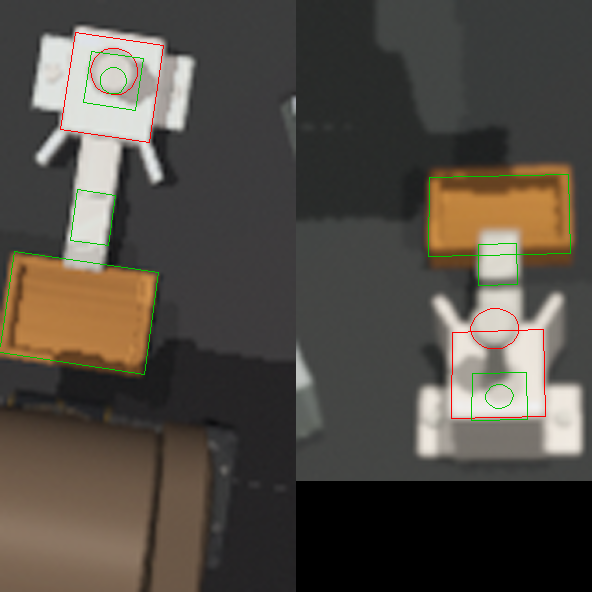

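The top view matches, but in the scene view the tray box looks a few pixels further back. I'll zoom in to rule out tilt.

```bash
cat > z.py <<'E'
from h import *
im={c:optics.camera(c)[:,:,::-1] for c in P}
for c in P: cv2.imwrite(f"pics/{c}3.png",im[c])
f=lambda a,r,c:cv2.resize(a[r:r+70,c:c+50],None,fx=8,fy=8,interpolation=cv2.INTER_CUBIC)
cv2.imwrite("pics/z3.png",np.hstack([f(im["top"],230,300),f(im["scene"],205,280)]))
E
python3 z.py
```

```text
(no output)
```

View pics/z3.png

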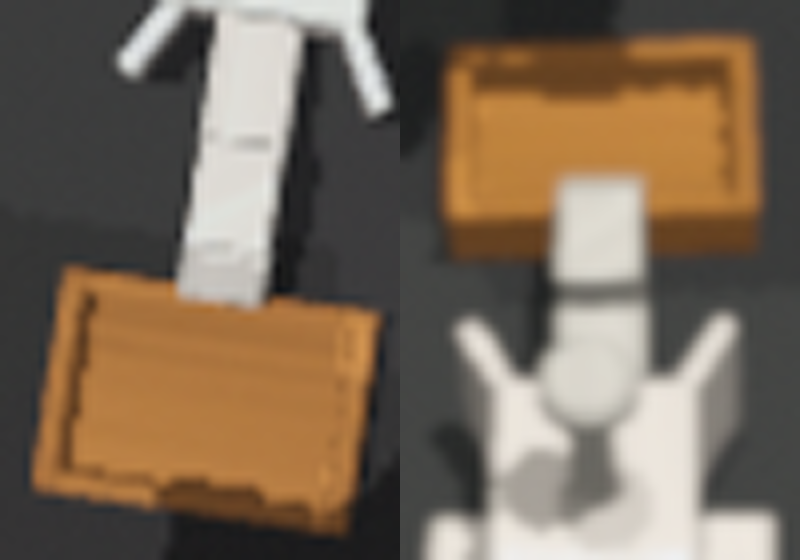

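```bash
cat > fz.py <<'E'
from h import *
f,br=json.load(open("st.json"))
t=lambda u,v:(300+(u+.5)/8-.5,230+(v+.5)/8-.5); s=lambda u,v:(280+(u-400+.5)/8-.5,205+(v+.5)/8-.5)
r,F_,h=-.195,-.125,.024
O=[("top",[F_,.05,h],t(65,270)),("top",[F_,-.05,h],t(380,316)),("top",[r,-.05,h],t(347,530)),("top",[r,.05,h],t(35,490)),
("top",[-.078,.013,.055],t(207,137)),("top",[-.112,.013,.055],t(187,245)),
("scene",[r,-.05,h],s(449,45)),("scene",[r,.05,h],s(755,38)),("scene",[F_,.05,h],s(757,217)),("scene",[F_,-.05,h],s(447,222)),
("scene",[-.112,-.013,.055],s(558,177)),("scene",[-.112,.013,.055],s(647,177)),("scene",[-.078,.013,.055],s(646,286)),("scene",[-.078,-.013,.055],s(556,288))]
def run(cams,n):
    def fun(q):
        q=np.r_[q,np.zeros(5-len(q))]; out=[]
        for c,X,uv in O:
            if c in cams:
                x,y,z=X; X2=[x+z*q[3],y,z-x*q[3]+q[4]]
                out+=list(proj(c,world(q[:3],[X2]))[0]-uv)
        return np.array(out)
    k=least_squares(fun,[.67,-.015,-.12,0,0][:n]); d=k.x[:2]-br[:2]; c,s_=np.cos(br[2]),np.sin(br[2])
    print(cams,n,np.round(k.x,4),"rel",np.round([d@[c,s_],d@[-s_,c]],4),"rms",np.sqrt(np.mean(k.fun**2)).round(2))
run(("top","scene"),3);run(("top",),3);run(("scene",),3);run(("top","scene"),5)
E
python3 fz.py
```

```text
('top', 'scene') 3 [ 0.6708 -0.0139 -0.1206] rel [-0.0016  0.0014] rms 0.82
('top',) 3 [ 0.6725 -0.0147 -0.12  ] rel [0.0002 0.0008] rms 0.26
('scene',) 3 [ 0.6687 -0.0133 -0.1213] rel [-0.0037  0.0018] rms 0.81
('top', 'scene') 5 [ 0.6725 -0.0139 -0.1192  0.0058  0.0048] rel [0.0001 0.0016] rms 0.65
```

Tray and bracket agree to about 1 mm within each camera, so the offset is camera bias. The tray is flat and the lug is in. Now I'll press the pin with force monitoring.

```bash
cat > pr.py <<'E'
from h import *
f,br=json.load(open("st.json"))
a=world(br,[[.001,0,0]])[0]
manip.line_to(a+[0,0,.15],.25); manip.line_to(a+[0,0,.122],.1)
w0=manip.get_obs()["wrist_force"][2]; z=.122; log=[]
while z>.064:
    z-=.001 if z>.072 else .0005
    manip.line_to(a+[0,0,z],.02)
    o=manip.get_obs(); fz=o["wrist_force"][2]-w0; log.append((round(z,4),round(o["position"][2],4),round(fz,1)))
    if fz>24 or o["time"]>48: break
print(log, manip.get_obs()["time"], F())
E
python3 pr.py
```

```text
[(0.121, np.float64(0.1215), np.float64(0.8)), (0.12, np.float64(0.12), np.float64(-0.1)), (0.119, np.float64(0.1189), np.float64(1.2)), (0.118, np.float64(0.1179), np.float64(0.9)), (0.117, np.float64(0.117), np.float64(0.4)), (0.116, np.float64(0.1162), np.float64(4.0)), (0.115, np.float64(0.1152), np.float64(5.7)), (0.114, np.float64(0.1141), np.float64(5.3)), (0.113, np.float64(0.113), np.float64(4.9)), (0.112, np.float64(0.112), np.float64(4.2)), (0.111, np.float64(0.111), np.float64(5.2)), (0.11, np.float64(0.1099), np.float64(4.1)), (0.109, np.float64(0.109), np.float64(4.0)), (0.108, np.float64(0.108), np.float64(4.6)), (0.107, np.float64(0.107), np.float64(3.9)), (0.106, np.float64(0.1059), np.float64(3.2)), (0.105, np.float64(0.105), np.float64(3.3)), (0.104, np.float64(0.104), np.float64(4.3)), (0.103, np.float64(0.1029), np.float64(4.0)), (0.102, np.float64(0.1019), np.float64(3.4)), (0.101, np.float64(0.101), np.float64(5.8)), (0.1, np.float64(0.0999), np.float64(3.8)), (0.099, np.float64(0.099), np.float64(3.7)), (0.098, np.float64(0.098), np.float64(3.3)), (0.097, np.f
[... 1185 characters left out ...]
.0715), np.float64(4.7)), (0.071, np.float64(0.071), np.float64(4.4)), (0.0705, np.float64(0.0705), np.float64(4.9)), (0.07, np.float64(0.07), np.float64(5.1)), (0.0695, np.float64(0.0695), np.float64(5.6)), (0.069, np.float64(0.069), np.float64(4.9)), (0.0685, np.float64(0.0685), np.float64(4.7)), (0.068, np.float64(0.068), np.float64(4.8)), (0.0675, np.float64(0.0675), np.float64(4.7)), (0.067, np.float64(0.0673), np.float64(7.2)), (0.0665, np.float64(0.0673), np.float64(10.9)), (0.066, np.float64(0.0672), np.float64(14.2)), (0.0655, np.float64(0.0672), np.float64(18.3)), (0.065, np.float64(0.0671), np.float64(23.7)), (0.0645, np.float64(0.0671), np.float64(26.7))] 35.4917 [-8.8  0.8 26.4]
```

The pin seated at a head top of 67 mm with under 27 N. Retract, check, and hand in.

```bash
cat > end.py <<'E'
from h import *
f,br=json.load(open("st.json"))
p=manip.get_obs()["position"]; manip.line_to([p[0],p[1],.16],.12)
manip.line_to(world(br,[[-.23,0,.25]])[0],.25)
ims={c:optics.camera(c) for c in P}; print(manip.get_obs()["time"],F())
overlay("pics/ov4.png",ims,br,list(world(br,[[0,0,0]])[0][:2])+[br[2]],.057,[("top",(195,355,305,385)),("scene",(165,295,250,330))],S=3.7)
E
python3 end.py
```

```text
37.6833 [-0.  -0.1 -0.3]
```

View pics/ov4.png

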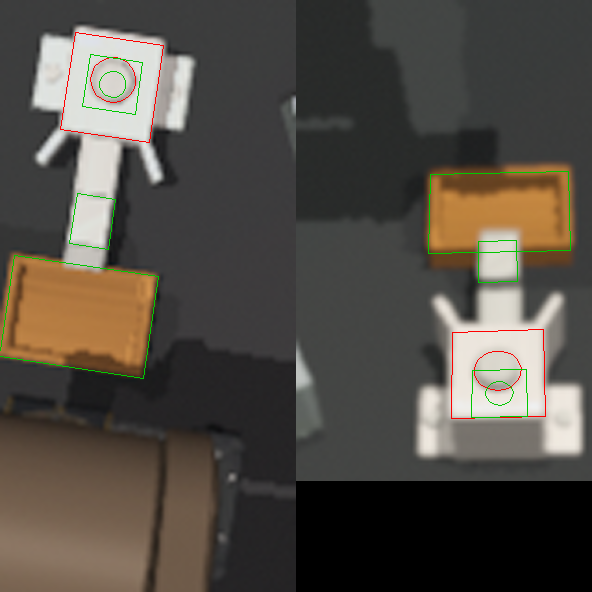

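The pin head sits on the fork (top view about (113, 80), on the seated overlay). The tray is in place and flat, and nothing is touching it.

```bash
python3 -c "
from workcell import order
print(order.job_done())"
```

```text
the job is handed in; nothing more can be done
None
```

The tray is back on its hinge: the lug is against the stop, the pin is seated (head top measured at 67 mm) with at most about 27 N, the tray looks flat, and the job was handed in at about 38 s; no verdict came back.

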